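# Rest the setting gauge and shade it from the lamps

### The job

Take the orange-handled flat gauge out of the white wiping stand and slide its blade fully home into the slot of the sloping aluminium rest, and let go of it. Then fold the green shade forward about its hinge until it stands square to the rest's sloping top, in line with the gauge. Leave the brass base, the ferrite cores and the lens cap where they are.

Things in the scene. Friction and masses are not known exactly. Their poses are not given: they have to be found in the camera images.
- gauge: flat gauge, 0.25 kg, 155 mm long. Origin at the blade tip; z along its length to the handle, x across the width, y through the thickness. Steel blade z=0 to 80 (40 wide, 8 thick; first 16 mm bevelled down to 34 x 4), black shoulder 80 to 92 (48 x 18), orange handle 92 to 155 (30 in x, 18 in y). Starts upright in the stand, blade down; half a turn about z changes nothing
- gauge_shoulder (a point): the middle of the shoulder's underside on the gauge, 80 mm from the tip; it meets the slot mouth when the gauge is home
- stand: white plastic wiping stand, fixed, 100 (x) x 70 (y) x 60 high, origin at the centre of its underside; an upright slot in the middle of its top, 42 (x) x 10 (y), 45 deep, holds the gauge at the start
- block: slotted aluminium block of the rest, fixed, 140 (x) x 110 (y) x 95 (z), tilted 30 degrees on a steel foot, its top leaning to the robot. Origin at the centre of its tilted underside, z square to the sloping top, x up the slope, away from the robot. Slot in the top at x=-20, y=0: 46 (x) x 11 (y), 84 deep along -z, chamfered 2 mm
- slot_mouth (a point): centre of the slot's mouth, in the sloping top face of the block (x=-20, y=0, z=95 of the block)
- shade (a joint): angle of the green shade: stiff panel 110 wide (block y), 120 from hinge line to free upper edge, 8 thick, hinged at the far upper edge of the block's top, held by friction (3 N at the edge moves it). 0 = square to the sloping top, parallel to the slot; positive = folded back, away from the robot (0.52 is upright in the room). Starts at 0.35 to 0.7, range -0.45 to 0.95
- shade_hinge (a point): middle of the shade's hinge line (x=64, y=0, z=100 of the block)
- shade_edge (a point): middle of the shade's free upper edge, 120 mm from the hinge line
- brass_base: squat brass height gauge base, loose bystander, 110 x 80 x 65 high, origin under its centre
- core_a: dark grey cylindrical ferrite core, loose bystander, 50 diameter, 70 high, standing between the robot and the rest, origin under its centre
- core_b: second, like ferrite core, loose bystander, beyond the rest on the robot's left, origin under its centre
- lens_cap: blue polycarbonate lens cap, loose bystander, 72 diameter, 22 high, beyond the rest on the robot's right, origin under its centre
Things that resemble listed ones, but are neither listed nor needed, are in the scene too. Of the things like the gauge, leave any that is turquoise; of the rest the smaller one is meant.

How it is judged:
By the outcome, as a careful person would: the job done as asked, in the order asked, and still so for the second after the job is handed in, with the robot touching nothing.
It also fails if it takes over 64 s, if anything falls off the work surface, if the arm or the gripper's body presses on something with over 40 N, if the wrist force passes 120 N, or if a joint passes its speed limit or range.

### The arm

A 7-joint arm with a two-finger parallel gripper is mounted at the origin on the work surface. World frame = base frame: x ahead of the robot, y to its left, z up, the work surface at z = 0. Lengths are in m, angles in rad, forces in N, time in s.
With the tool pointing down it reaches from about 0.4 to 0.875 m from the base axis. Payload 19.3 kg.
Tool frame: the origin (TCP) lies on the centre line of the jaws, within the pads' length; the fingertips stand 14 mm ahead of it and the grasp point (between the pads) lies 5 mm behind it; x points along the fingers, y is the direction in which the jaws open and shut, and the axes are right-handed (so a half turn about x gives the same grasp; the last joint's range is limited). The gripper opens to 85 mm and grips with 20 to 120 N. Pads are 22 mm wide; open, the fingers measure 114 mm over their backs; the gripper's body (76 mm by 85 mm) begins 54 mm behind the grasp point. The pads swing forward as they close: fully open they stand 13 mm farther back than shut.
Start: joints at [-1.411, 0.521, -0.036, 1.599, 0.021, 1.021, -0.113], TCP at [0.142, 0.609, 0.245] pointing down, gripper open.
Joint ranges: [-2.91, 2.91], [-0.3, 2.13], [-1.5, 1.42], [0.17, 2.43], [-1.26, 4.41], [0.16, 1.93], [-2.52, 2.52]. Speed limits (rad/s): [1.89, 1.89, 2.39, 2.39, 3.01, 3.01, 3.01].

### API

Orientations are given as [roll, pitch, yaw] about the fixed x, y, z axes, in that order (R = Rz(yaw) Ry(pitch) Rx(roll)).
In Python, from workcell import monitor, optics, bot gives the robot as it stands.
- The arm moves only by the tool arm_command, never from a script. Its arguments are lists of equal length, an entry for each row: "delta_pos": the shift along the tool's x, y, z as a fraction of full scale, a list of three; "rotation": the turn, a rotation vector about the tool's x, y, z as a fraction of full scale, a list of three. In form: {"delta_pos": [[dx, dy, dz], ...], "rotation": [[wx, wy, wz], ...]}. A call has 1 to 10 rows; each row shifts and turns the pose as measured when the row begins, along the tool's axes as they then stand; what a row does not reach is not made up. Full scale, the value 1, is 30 mm for a shift and 6 degrees for a turn. A row lasts 1/10 s, in which the tool goes at most 50 mm and 8.59 degrees, less where a joint would pass 70% of its speed; a pose out of reach is approached as far as the arm can. A call with a number of a shift or a turn outside -1 to 1 is refused whole. A call with a gripper value outside its range is refused whole. "gripper" is the closure, from -1 (fully open) to 1 (shut), so that 0 is half open, set as the call begins (left out, the last holds). The fingers move at their own pace and stop on an object; "grip_force" is the grip in N (left out, the last holds). Time passes only in rows, so rows that do not move let the fingers close. It gives the time, the measured TCP pose, the force and the opening at its end, in the units of the state.
- monitor.observe(): the state, without advancing time (a new reading comes with each control period).
- optics.grab_frame(name): name is "side" or "top" or "wrist"; returns the picture (400x640x3 uint8, red, green, blue); there is no depth.
- optics.camera_params(name): a dict with "fx", "fy", "cx", "cy" (pixels), "dist_coeffs" ([k1, k2, p1, p2, k3] as OpenCV has them; the pictures are not rectified), "origin" and "rotation" of the camera in the world. Camera axes: x right, y down, z forward; pixel columns grow to the right and rows downward; lengths in m; the calibration is good to about 2 mm. A picture is of the moment at which its call begins: read the wrist's pose just before it. camera_params takes no time and is no camera call; for the wrist camera it gives the pose at the moment of the call.
- bot.job_done(): hands the job in, once; it reports no verdict.
The state is a dict: "clock": time; "qpos": joint angles; "qd": joint speeds; "joint_efforts": joint torques, N m; "position": TCP position; "tool_rot": TCP orientation; "force": force on the tool from outside, world axes, zero at the start; "moment": the same for the moment, N m; "grip_width": finger opening in m.
Only numpy, scipy, OpenCV 4.12 (cv2) and the standard library are available. Lean on these libraries where they do the work, as an engineer would, in place of code of your own. Each camera call takes 0.05 s, during which the arm holds its last target. There are 200 camera calls.

## Working session

There is one attempt and no reset: what is moved stays moved. The work goes in short steps, Python scripts to look and compute and a tool call to move; the robot and the scene stay as the last step left them, time stands still between calls to the robot, and variables do not carry over. Pictures are saved under pics/ and viewed, about 8 in all and at most 12, crops included, and the job is handed in when it is done.

Besides the shell and the picture viewer there is one more tool, called after "Emit:" by a JSON object that holds its "method" and its "body", one argument or row to a line. arm_command: Moves the arm, as the interface text tells. Its arguments: {"type":"object","properties":{"delta_pos":{"type":"array","items":{"type":"array","items":{"type":"number"}}},"rotation":{"type":"array","items":{"type":"array","items":{"type":"number"}}},"gripper":{"type":"number"},"grip_force":{"type":"number"}},"required":["delta_pos","rotation"]}

```bash
ls; mkdir -p pics
python3 - <<'E'
from workcell import monitor, optics, bot
import cv2,numpy as np
print(monitor.observe())
for n in ("side","top"):
    p=optics.camera_params(n); print(n,p)
    cv2.imwrite(f"pics/{n}0.png",cv2.cvtColor(optics.grab_frame(n),cv2.COLOR_RGB2BGR))
E
```

```text
pics
{'clock': 0.0, 'qpos': array([-1.41118055,  0.52204533, -0.03630484,  1.59997869,  0.02120215,
        1.02114099, -0.11281028]), 'qd': array([-2.22659591e-04,  1.98755769e-03, -9.57549078e-04,  1.24305637e-04,
        8.19557746e-04, -8.05810439e-05, -1.48357739e-03]), 'joint_efforts': array([ 2.64648290e-03, -9.27086449e+01,  1.98156461e+00, -3.69929123e+01,
        1.80729985e-02,  8.22419330e-03, -1.10680890e-05]), 'position': array([0.1423488 , 0.60824104, 0.24471697]), 'tool_rot': array([-1.48740748,  1.56960896, -1.71726248]), 'force': array([-0.08684629,  0.14076506,  0.01535931]), 'moment': array([-0.05271009, -0.05764329, -0.01183014]), 'grip_width': 0.08562434863461996}
side {'fx': 458.61357599817984, 'fy': 458.61357599817984, 'cx': 319.30167137172333, 'cy': 202.64386510124598, 'dist_coeffs': array([-0.13334755,  0.        ,  0.        ,  0.        ,  0.        ]), 'origin': array([0.36716316, 0.89226269, 0.86840133]), 'rotation': array([-2.25316614, -0.00357638, -2.90875836])}
top {'fx': 505.82555396454853, 'fy': 505.82555396454853, 'cx': 325.44867250527864, 'cy': 197.42056807152736, 'dist_coeffs': array([-0.07372485,  0.        ,  0.        ,  0.        ,  0.        ]), 'origin': array([0.33963384, 0.05156056, 1.54821659]), 'rotation': array([-2.97522342, -0.00850403, -1.58196365])}
```

View pics/side0.png

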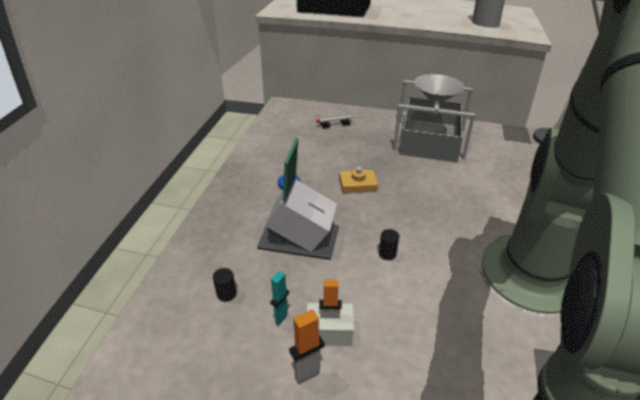

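View pics/top0.png

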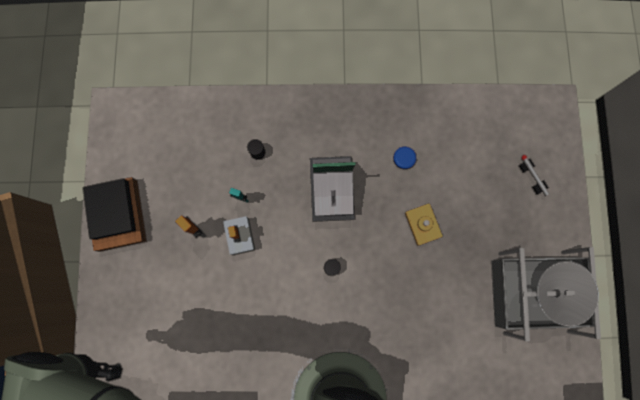

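The side view shows three gauge-like things: a turquoise one at (280,298), a large orange one at (307,345) and a smaller orange one in the white stand at (331,295). I choose the one in the stand. The rest is at (303,218), the shade at (291,170) and core_a at (389,245). In the top view the stand is at (238,236) and the rest at (333,190). Next is one close crop to check the choice and measure.

```bash
cat > h.py <<'E'
from workcell import monitor, optics, bot
import cv2,numpy as np
from scipy.spatial.transform import Rotation as Ro
def cam(n):
    p=optics.camera_params(n)
    K=np.array([[p['fx'],0,p['cx']],[0,p['fy'],p['cy']],[0,0,1]])
    r=np.array(p['rotation'])
    R=r if r.shape==(3,3) else Ro.from_euler('xyz',r).as_matrix()
    return K,np.array(p['dist_coeffs']),R,np.array(p['origin'])
def proj(c,P):
    K,d,R,o=c
    P=np.atleast_2d(np.asarray(P,float))
    rv=cv2.Rodrigues(R.T)[0]
    return cv2.projectPoints(P.reshape(-1,1,3),rv,-R.T@o,K,d)[0].reshape(-1,2)
def ray(c,uv):
    K,d,R,o=c
    x=cv2.undistortPoints(np.array([[uv]],float),K,d).ravel()
    return o,R@np.array([x[0],x[1],1])
def onz(c,uv,z):
    o,v=ray(c,uv); return o+v*(z-o[2])/v[2]
def tri(c1,u1,c2,u2):
    o1,v1=ray(c1,u1);o2,v2=ray(c2,u2)
    A=np.stack([v1,-v2],1);t=np.linalg.lstsq(A,o2-o1,rcond=None)[0]
    a=o1+v1*t[0];b=o2+v2*t[1];return (a+b)/2,np.linalg.norm(a-b)
def grab(n,f):
    c=cam(n);im=cv2.cvtColor(optics.grab_frame(n),cv2.COLOR_RGB2BGR);cv2.imwrite(f,im);return c,im
E
python3 - <<'E'
from h import *
c=cam('top')
for nm,uv,z in [('tcp_a',(238,236),.06),('rest',(333,190),.1),('table corners',(92,88),0),('t2',(575,85),0),('corea',(333,267),.07),('coreb',(256,149),.07),('cap',(405,158),.022)]: print(nm,onz(c,uv,z).round(3))
s=cam('side')
print(onz(s,(389,235),.07).round(3),onz(s,(225,273),.07).round(3))
t=cv2.imread('pics/top0.png');sd=cv2.imread('pics/side0.png')
f=lambda im,x,y,w,h,k:cv2.resize(im[y:y+h,x:x+w],None,fx=k,fy=k,interpolation=cv2.INTER_CUBIC)
a=np.hstack([f(t,215,205,66,50,6),f(t,300,148,66,80,6)[:300]]) if 0 else None
A=f(t,218,212,50,48,6);B=f(t,300,150,66,76,5);C=f(sd,250,245,110,120,3);D=f(sd,250,130,100,130,3)
W=np.zeros((600,800,3),np.uint8)
def put(I,x,y):
    h=min(I.shape[0],600-y);w=min(I.shape[1],800-x);W[y:y+h,x:x+w]=I[:h,:w]
put(C,0,0);put(D,480,0);put(B,480,390);put(A,0,360)
put(f(t,300,150,66,70,3),310,360) if 0 else None
W[390:600,480:800]=0;put(f(t,305,152,60,72,3),480,392)
cv2.imwrite('pics/c1.png',W)
E
```

```text
tcp_a [0.477 0.295 0.06 ]
rest [0.604 0.014 0.1  ]
table corners [0.97  0.796 0.   ]
t2 [ 0.969 -0.796  0.   ]
corea [0.383 0.017 0.07 ]
coreb [0.738 0.244 0.07 ]
cap [ 0.718 -0.213  0.022]
[0.388 0.021 0.07 ] [0.745 0.241 0.07 ]
```

View pics/c1.png

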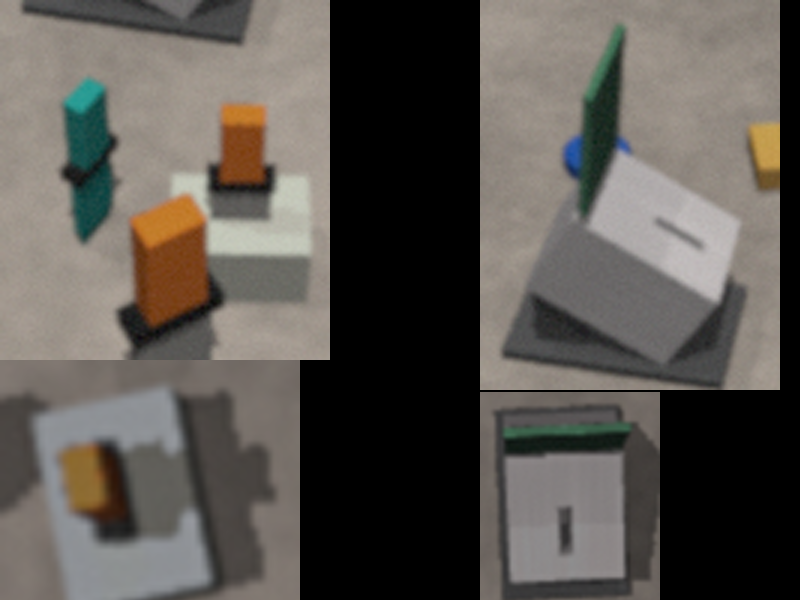

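The crop confirms the choice: the smaller orange gauge stands in the white stand, with the bigger orange and the turquoise ones standing apart. I'll fit the stand, gauge and block poses from corners picked in both views.

```bash
cat > fit1.py <<'E'
from h import *
from scipy.optimize import least_squares
T=cam('top');S=cam('side')
A=lambda X,Y:((X+.5)/6-.5+218,(Y-360+.5)/6-.5+212)
C=lambda X,Y:((X+.5)/3-.5+250,(Y+.5)/3-.5+245)
D=lambda X,Y:((X-480+.5)/3-.5+250,(Y+.5)/3-.5+130)
B=lambda X,Y:((X-480+.5)/3-.5+305,(Y-392+.5)/3-.5+152)
for q in [(35,418),(175,388),(212,585)]: print('stand corner',onz(T,A(*q),.06).round(4))
g1=onz(T,A(85,481),.17);g2=onz(S,C(243.5,115),.17);print('handle top',g1.round(4),g2.round(4),tri(T,A(85,481),S,C(243.5,115)))
for q in [(172,177),(310,180),(311,255)]: print('stand corner side',onz(S,C(*q),.06).round(4))
Bp=lambda x,y,z:np.array([x,y,z])/1000
# block points, obs
obs=[(S,D(720,303),(-70,55,95)),(S,D(740,222),(-70,-55,95)),(S,D(665,362),(-70,55,0)),(S,D(679.5,232.5),(-20,0,95)),(S,D(622,150),(62,-55,95)),
 (T,B(510,582),(-70,55,95)),(T,B(630,580),(-70,-55,95)),(T,B(565,530),(-20,0,95))]
def pose(p): return Ro.from_euler('zy',[p[3],-np.pi/6]).as_matrix(),p[:3]
def res(p):
    R,t=pose(p);return np.concatenate([(proj(c,R@Bp(*q)+t)[0]-u) for c,u,q in obs])
r=least_squares(res,[.6,.01,.05,0]);print(r.x.round(4),r.fun.round(1).reshape(-1,2).tolist())
R,t=pose(r.x)
print('mouth',(R@Bp(-20,0,95)+t).round(4),'hinge',(R@Bp(64,0,100)+t).round(4))
for nm,c,ps in (('S',S,[D(622,28),D(590,97)]),('T',T,[B(504,430),B(631,425)])):
    pass
hp=R@Bp(64,0,100)+t
for th in (.35,.45,.55,.65): # shade edge front corners
    d=R@np.array([np.sin(th),0,np.cos(th)])*.12
    print(th,[proj(S,hp+d+R@Bp(0,y,0))[0].round(1).tolist() for y in (-55,55)],[proj(T,hp+d+R@Bp(0,y,0))[0].round(1).tolist() for y in (-55,55)])
print(D(622,28),D(590,97),B(504,430),B(631,425))
E
python3 fit1.py
```

```text
stand corner [0.5207 0.3394 0.06  ]
stand corner [0.535  0.2702 0.06  ]
stand corner [0.4377 0.2508 0.06  ]
handle top [0.4782 0.2946 0.17  ] [0.4821 0.2972 0.17  ] (array([0.4804611 , 0.29519384, 0.16760751]), np.float64(0.003997814859036247))
stand corner side [0.5386 0.2745 0.06  ]
stand corner side [0.4392 0.2537 0.06  ]
stand corner side [0.4266 0.3189 0.06  ]
[0.643  0.0127 0.0456 0.0201] [[-0.1, 0.6], [1.3, -0.0], [0.0, 1.0], [1.2, 0.1], [-1.5, -1.3], [0.7, -0.5], [-1.4, -0.9], [1.0, 0.2]]
mouth [0.5781 0.0123 0.1178] hinge [0.6484 0.014  0.1642]
0.35 [[302.4, 139.0], [290.7, 164.1]] [[355.8, 167.7], [312.9, 168.9]]
0.45 [[297.7, 137.9], [285.6, 162.9]] [[355.6, 163.0], [312.8, 164.2]]
0.55 [[293.0, 137.3], [280.5, 162.1]] [[355.5, 158.4], [312.7, 159.6]]
0.65 [[288.3, 137.0], [275.5, 161.8]] [[355.2, 154.0], [312.5, 155.2]]
(297.0, 139.0) (286.3333333333333, 162.0) (312.6666666666667, 164.33333333333334) (355.0, 162.66666666666666)
```

```bash
cat > plan.py <<'E'
from h import *
def state():
    s=monitor.observe();return s,Ro.from_euler('xyz',s['tool_rot']).as_matrix(),np.array(s['position'])
def plan(pt,Rt,n=None,R=None,p=None):
    """constant tool-frame row (fractions) repeated n times to reach pt,Rt"""
    if R is None: _,R,p=state()
    w=Ro.from_matrix(R.T@Rt).as_rotvec()
    d=np.linalg.norm(pt-p)
    if n is None: n=max(1,int(np.ceil(max(d/.027,np.abs(w).max()/np.radians(5.5)))))
    M=sum(R@Ro.from_rotvec(w*k/n).as_matrix() for k in range(n))
    dp=np.linalg.solve(M,pt-p)
    print('n',n,'dpos',(dp/.03).round(3).tolist(),'rot',(w/n/np.radians(6)).round(3).tolist(),'dist',d.round(4))
    return n
def tool(x,y):
    x=np.array(x,float);x/=np.linalg.norm(x);y=np.array(y,float);y-=x*(x@y);y/=np.linalg.norm(y)
    return np.stack([x,y,np.cross(x,y)],1)
E
python3 - <<'E'
from plan import *
s,R,p=state();print(R.round(3))
a=np.radians(11.4)
for sg in (1,-1):
    Rt=tool([0,0,-1],np.array([-np.sin(a),np.cos(a),0])*sg)
    plan(np.array([.35,.45,.33]),Rt); plan(np.array([.46,.29,.33]),Rt)
print(cam('wrist'))
E
```

```text
[[-0.     0.228  0.974]
 [-0.001  0.974 -0.228]
 [-1.    -0.001  0.   ]]
n 11 dpos [-0.258, -0.461, 0.651] rot [-0.372, -0.0, 0.001] dist 0.2747
n 17 dpos [-0.167, -0.611, 0.645] rot [-0.241, -0.0, 0.001] dist 0.4577
n 29 dpos [-0.098, 0.323, 0.263] rot [0.893, 0.0, 0.0] dist 0.2747
n 29 dpos [-0.098, 0.491, 0.523] rot [0.893, 0.0, 0.0] dist 0.4577
(array([[302.5208748 ,   0.        , 315.12122242],
       [  0.        , 302.5208748 , 200.873274  ],
       [  0.        ,   0.        ,   1.        ]]), array([-0.05195992,  0.        ,  0.        ,  0.        ,  0.        ]), array([[ 2.27432077e-01,  9.30038933e-01,  2.88621262e-01],
       [ 9.73793855e-01, -2.17084794e-01, -6.78212284e-02],
       [-4.21095603e-04,  2.96482334e-01, -9.55038244e-01]]), array([0.06824418, 0.62593919, 0.37339503]))
```

Emit:
{"method": "arm_command", "body": {
  "delta_pos": [
    [-0.4, -0.6, 0.6],
    [-0.4, -0.6, 0.6],
    [-0.4, -0.6, 0.6],
    [-0.4, -0.6, 0.6],
    [-0.4, -0.6, 0.6],
    [-0.4, -0.6, 0.6],
    [-0.4, -0.6, 0.6],
    [-0.1, -0.6, 0.65],
    [0, -0.6, 0.65],
    [0, -0.6, 0.65]
  ],
  "rotation": [
    [-0.24, 0, 0],
    [-0.24, 0, 0],
    [-0.24, 0, 0],
    [-0.24, 0, 0],
    [-0.24, 0, 0],
    [-0.24, 0, 0],
    [-0.24, 0, 0],
    [-0.24, 0, 0],
    [-0.24, 0, 0],
    [-0.24, 0, 0]
  ],
  "gripper": -1
}}

```text
clock: 1.1
position: [0.3073, 0.4029, 0.3325]
tool_rot: [-1.984, 1.564, -1.946]
force: [0.5, 0.4, 0.2]
grip_width: 0.0855
```

Run:
```python
from plan import *
s,R,p=state();print(p,s['clock'])
a=np.radians(11.4)
Rt=tool([0,0,-1],np.array([-np.sin(a),np.cos(a),0]))
plan(np.array([.46,.29,.33]),Rt)
```

```text
[0.3073402  0.40292182 0.33249052] 1.1
n 8 dpos [0.011, -0.537, 0.582] rot [-0.193, -0.004, 0.007] dist 0.1899
```

Emit:
{"method": "arm_command", "body": {
  "delta_pos": [
    [0, -0.54, 0.58],
    [0, -0.54, 0.58],
    [0, -0.54, 0.58],
    [0, -0.54, 0.58],
    [0, -0.54, 0.58],
    [0, -0.54, 0.58],
    [0, -0.54, 0.58],
    [0, -0.54, 0.58],
    [0, 0, 0],
    [0, 0, 0]
  ],
  "rotation": [
    [-0.2, 0, 0],
    [-0.2, 0, 0],
    [-0.2, 0, 0],
    [-0.2, 0, 0],
    [-0.2, 0, 0],
    [-0.2, 0, 0],
    [-0.2, 0, 0],
    [-0.2, 0, 0],
    [0, 0, 0],
    [0, 0, 0]
  ]
}}

```text
clock: 2.1
position: [0.4673, 0.2806, 0.3311]
tool_rot: [-2.237, 1.56, -2.029]
force: [-0.6, 0.3, -0.8]
grip_width: 0.0856
```

Run:
```python
from plan import *
s,R,p=state();print(p,s['clock'],s['qpos'].round(2))
c,im=grab('wrist','pics/w1.png')
np.savez('w1.npz',K=c[0],d=c[1],R=c[2],o=c[3])
a=np.radians(11.4)
x=np.array([np.cos(a),np.sin(a),0]);y=np.array([-np.sin(a),np.cos(a),0])
for dz,hx,hy in((.17,.015,.009),(.06,.05,.035)):
  for i,j in((1,1),(1,-1),(-1,-1),(-1,1)):
    q=proj(c,np.array([.48,.2955,dz])+x*hx*i+y*hy*j)[0];print(q.round(1))
    cv2.circle(im,tuple(np.round(q).astype(int)),1,(0,0,255),-1)
cv2.imwrite('pics/w1m.png',cv2.resize(im[40:,120:520],(800,720))[:600])
```

```text
[0.46728018 0.28058669 0.33109361] 2.1 [-0.71  0.32  0.07  1.7  -0.02  1.14  1.15]
[336.4 217.6]
[318.7 217.4]
[319.1 188.9]
[337.3 189.1]
[349.5 214.4]
[299.6 213.8]
[299.2 141.6]
[352.7 142.2]
```

View pics/w1m.png

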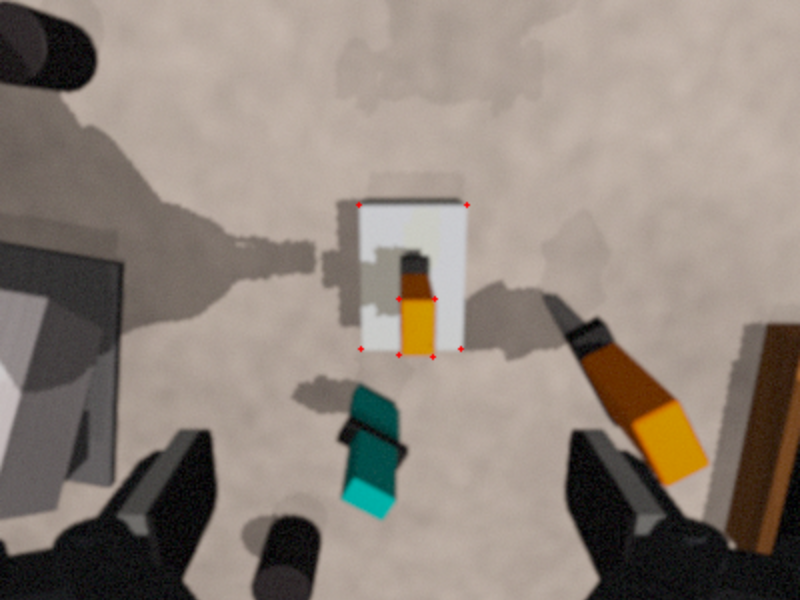

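The wrist view matches the fitted pose to about 1 px: handle top at (400–435, 299–354) of the crop, stand corners on their marks. I'll descend to grasp.

Run:
```python
from plan import *
a=np.radians(11.4)
Rt=tool([0,0,-1],np.array([-np.sin(a),np.cos(a),0]))
plan(np.array([.4800,.2953,.20]),Rt,6)
```

```text
n 6 dpos [0.728, 0.07, 0.089] rot [0.015, -0.011, 0.014] dist 0.1326
```

Emit:
{"method": "arm_command", "body": {
  "delta_pos": [
    [0.73, 0.07, 0.09],
    [0.73, 0.07, 0.09],
    [0.73, 0.07, 0.09],
    [0.73, 0.07, 0.09],
    [0.73, 0.07, 0.09],
    [0.73, 0.07, 0.09],
    [0, 0, 0],
    [0, 0, 0]
  ],
  "rotation": [
    [0.02, -0.01, 0.01],
    [0.02, -0.01, 0.01],
    [0.02, -0.01, 0.01],
    [0.02, -0.01, 0.01],
    [0.02, -0.01, 0.01],
    [0.02, -0.01, 0.01],
    [0, 0, 0],
    [0, 0, 0]
  ]
}}

```text
clock: 2.95
position: [0.4753, 0.3015, 0.1965]
tool_rot: [1.15, 1.57, 1.352]
force: [-0.3, -0.0, 0.4]
grip_width: 0.0852
```

Run:
```python
from plan import *
a=np.radians(11.4);s,R,p=state();print(p,s['force'])
Rt=tool([0,0,-1],np.array([-np.sin(a),np.cos(a),0]))
plan(np.array([.4800,.2953,.135]),Rt,3)
```

```text
[0.47528536 0.30152452 0.19651141] [-0.25431274 -0.02335603  0.3772477 ]
n 3 dpos [0.683, -0.078, 0.037] rot [0.01, 0.001, -0.001] dist 0.062
```

Emit:
{"method": "arm_command", "body": {
  "delta_pos": [
    [0.68, -0.08, 0.04],
    [0.68, -0.08, 0.04],
    [0.68, -0.08, 0.04],
    [0, 0, 0],
    [0, 0, 0]
  ],
  "rotation": [
    [0.01, 0, 0],
    [0.01, 0, 0],
    [0.01, 0, 0],
    [0, 0, 0],
    [0, 0, 0]
  ]
}}

```text
clock: 3.45
position: [0.4814, 0.2981, 0.1407]
tool_rot: [0.563, 1.562, 0.763]
force: [-0.2, 0.7, 1.0]
grip_width: 0.0853
```

Run:
```python
from plan import *
a=np.radians(11.4);s,R,p=state();print(p,s['force'],s['qd'].round(3))
Rt=tool([0,0,-1],np.array([-np.sin(a),np.cos(a),0]))
plan(np.array([.4800,.2953,.135]),Rt,1)
```

```text
[0.48139619 0.29809894 0.14073092] [-0.17587377  0.68332498  0.95958365] [-0.002 -0.001  0.     0.005 -0.001  0.003  0.   ]
n 1 dpos [0.19, -0.083, -0.066] rot [0.016, 0.069, -0.044] dist 0.0065
```

Emit:
{"method": "arm_command", "body": {
  "delta_pos": [
    [0.2, -0.09, -0.06],
    [0, 0, 0]
  ],
  "rotation": [
    [0.02, 0.07, -0.05],
    [0, 0, 0]
  ]
}}

```text
clock: 3.65
position: [0.4807, 0.2958, 0.1368]
tool_rot: [0.144, 1.569, 0.342]
force: [-0.0, 1.2, -0.5]
grip_width: 0.0852
```

Emit:
{"method": "arm_command", "body": {
  "delta_pos": [
    [0, 0, 0],
    [0, 0, 0],
    [0, 0, 0],
    [0, 0, 0],
    [0, 0, 0],
    [0, 0, 0],
    [0, 0, 0],
    [0, 0, 0]
  ],
  "rotation": [
    [0, 0, 0],
    [0, 0, 0],
    [0, 0, 0],
    [0, 0, 0],
    [0, 0, 0],
    [0, 0, 0],
    [0, 0, 0],
    [0, 0, 0]
  ],
  "gripper": 1,
  "grip_force": 60
}}

```text
clock: 4.45
position: [0.4812, 0.2963, 0.1386]
tool_rot: [0.315, 1.567, 0.513]
force: [0.8, 0.1, 1.5]
grip_width: 0.0177
```

Run:
```python
from plan import *
s,R,p=state();print(p,R.round(3),s['force'],s['grip_width'])
c,im=grab('wrist','pics/w2.png')
g2=p+R[:,0]*0
for z in (.155,.092): print(proj(c,[.48,.2955,.015+z]))
```

```text
[0.48119019 0.29630222 0.1386149 ] [[ 0.004 -0.198  0.98 ]
 [ 0.002  0.98   0.198]
 [-1.     0.001  0.004]] [0.77681591 0.08532574 1.5064067 ] 0.017694991131021545
[[312.71900163 312.20188044]]
[[313.31484231 241.80058368]]
```

Emit:
{"method": "arm_command", "body": {
  "delta_pos": [
    [-0.5, 0, 0],
    [-0.7, 0, 0],
    [-0.9, 0, 0],
    [-0.9, 0, 0],
    [-0.9, 0, 0],
    [-0.7, 0, 0],
    [-0.5, 0, 0],
    [-0.4, 0, 0]
  ],
  "rotation": [
    [0, 0, 0],
    [0, 0, 0],
    [0, 0, 0],
    [0, 0, 0],
    [0, 0, 0],
    [0, 0, 0],
    [0, 0, 0],
    [0, 0, 0]
  ]
}}

```text
clock: 5.3
position: [0.4788, 0.2947, 0.3059]
tool_rot: [-2.516, 1.567, -2.317]
force: [-0.8, 0.8, -2.5]
grip_width: 0.0173
```

```bash
cat > blk.py <<'E'
from plan import *
import os
P=np.load('blk.npy') if os.path.exists('blk.npy') else np.array([.643,.0127,.0456,.0201])
RB=Ro.from_euler('zy',[P[3],-np.pi/6]).as_matrix();tB=P[:3]
W=lambda x,y,z:RB@(np.array([x,y,z])/1000)+tB
RI=tool(-RB[:,2],RB[:,1])
L=.1236
E
python3 - <<'E'
from blk import *
s,R,p=state();print(p,s['force'],s['grip_width'],s['clock'])
t=W(-70,0,95+123.6+50);print(t)
plan(t,RI)
E
```

```text
[0.47880369 0.29471687 0.30588174] [-0.75869001  0.84386446 -2.46292021] 0.017302867964356924 5.3
[0.44809047 0.01129309 0.24322149]
n 11 dpos [0.153, -0.839, -0.237] rot [0.152, -0.455, -0.048] dist 0.2919
```

Emit:
{"method": "arm_command", "body": {
  "delta_pos": [
    [0.08, -0.84, -0.24],
    [0.08, -0.84, -0.24],
    [0.12, -0.84, -0.24],
    [0.15, -0.84, -0.24],
    [0.15, -0.84, -0.24],
    [0.15, -0.84, -0.24],
    [0.15, -0.84, -0.24],
    [0.15, -0.84, -0.24],
    [0.15, -0.84, -0.24],
    [0.15, -0.84, -0.24]
  ],
  "rotation": [
    [0.16, -0.46, -0.05],
    [0.16, -0.46, -0.05],
    [0.16, -0.46, -0.05],
    [0.16, -0.46, -0.05],
    [0.16, -0.46, -0.05],
    [0.16, -0.46, -0.05],
    [0.16, -0.46, -0.05],
    [0.16, -0.46, -0.05],
    [0.16, -0.46, -0.05],
    [0.16, -0.46, -0.05]
  ]
}}

```text
clock: 6.3
position: [0.4467, 0.0302, 0.253]
tool_rot: [-0.02, 1.076, 0.006]
force: [2.4, -1.4, -2.9]
grip_width: 0.0174
```

Run:
```python
from blk import *
s,R,p=state();print(p,s['force'],s['grip_width'],s['clock'])
t=W(-70,0,95+123.6+50);print(t)
plan(t,RI)
```

```text
[0.44671038 0.03018766 0.25301003] [ 2.35949593 -1.42106619 -2.90312248] 0.017416776046601752 6.3
[0.44809047 0.01129309 0.24322149]
n 1 dpos [0.307, -0.628, -0.131] rot [0.053, -0.27, -0.035] dist 0.0213
```

Emit:
{"method": "arm_command", "body": {
  "delta_pos": [
    [0.3, -0.63, -0.13],
    [0, 0, 0],
    [0, 0, 0]
  ],
  "rotation": [
    [0.05, -0.27, -0.03],
    [0, 0, 0],
    [0, 0, 0]
  ]
}}

```text
clock: 6.6
position: [0.4457, 0.0176, 0.2479]
tool_rot: [-0.031, 1.066, -0.013]
force: [0.2, 0.6, -2.9]
grip_width: 0.0173
```

Run:
```python
from blk import *
s,R,p=state();print(p,s['force'],s['grip_width'],s['clock'])
plan(W(-70,0,95+123.6+50),RI)
c,im=grab('wrist','pics/w3.png')
np.savez('w3.npz',K=c[0],d=c[1],R=c[2],o=c[3],p=p,Rt=R)
def dot(q,col):
    cv2.circle(im,tuple(np.round(q).astype(int)),1,col,-1)
for x,y in((-70,55),(-70,-55),(-43,5.5),(-43,-5.5),(3,5.5),(3,-5.5)):
    q=proj(c,W(x,y,95))[0];print((x,y),q.round(1));dot(q,(0,0,255))
for a in (-1,1):
    q=proj(c,p+R@np.array([.1236,0.002*a,-.0014+.017*a]))[0];print('tip',q.round(1));dot(q,(255,0,255))
x0,y0=190,60
cv2.imwrite('pics/w3m.png',cv2.resize(im[y0:y0+195,x0:x0+260],(780,585),interpolation=cv2.INTER_CUBIC))
```

```text
[0.44573133 0.0176339  0.24788066] [ 0.20533321  0.63989007 -2.85087548] 0.017282767669327095 6.6
n 1 dpos [0.175, -0.21, -0.01] rot [-0.006, -0.182, 0.055] dist 0.0082
(-70, 55) [362.1 185.9]
(-70, -55) [257.3 185.9]
(-43, 5.5) [314.9 210.4]
(-43, -5.5) [304.6 210.4]
(3, 5.5) [314.9 249.6]
(3, -5.5) [305.1 249.6]
tip [312.3 177.7]
tip [316.9 215.2]
```

View pics/w3m.png

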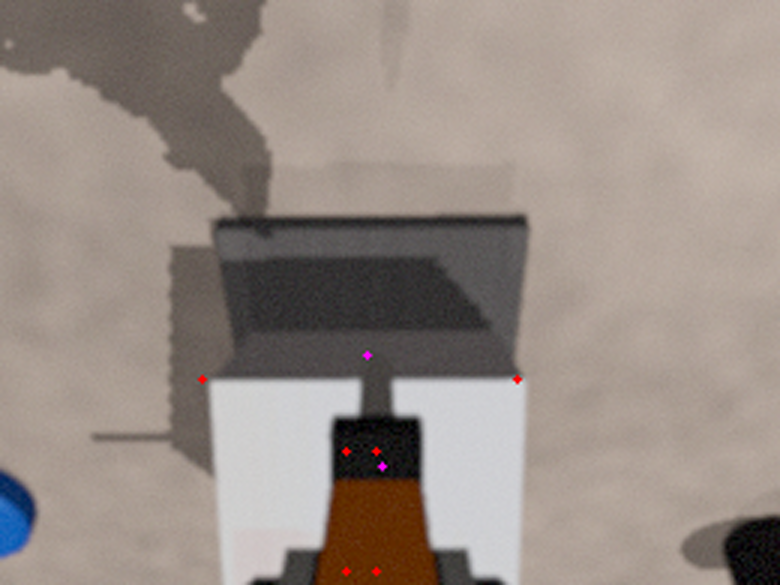

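The wrist view, with image down being up the slope, shows the held gauge at column 377 of the crop covering the slot. The front face corners are at (210,380) and (525,380), about 3 px toward +y from my prediction. I'll step aside to see the slot itself.

Emit:
{"method": "arm_command", "body": {
  "delta_pos": [
    [0.3, 0.6, 0],
    [0.2, 0.6, 0.3],
    [0, 0, 0],
    [0, 0, 0],
    [0, 0, 0]
  ],
  "rotation": [
    [0, -0.18, 0.05],
    [0, 0, 0],
    [0, 0, 0],
    [0, 0, 0],
    [0, 0, 0]
  ]
}}

```text
clock: 7.15
position: [0.4611, 0.0531, 0.2423]
tool_rot: [-0.029, 1.051, -0.003]
force: [-0.7, 0.1, -3.2]
grip_width: 0.0172
```

Run:
```python
from blk import *
s,R,p=state();print(p,s['force'],s['qd'].round(3),s['clock'])
c,im=grab('wrist','pics/w4.png')
np.savez('w4.npz',K=c[0],d=c[1],R=c[2],o=c[3],p=p,Rt=R)
def dot(q,col):
    cv2.circle(im,tuple(np.round(q).astype(int)),0,col,-1)
for x,y in((-70,55),(-70,-55),(-43,5.5),(-43,-5.5),(3,5.5),(3,-5.5)):
    q=proj(c,W(x,y,95))[0];print((x,y),q.round(1));dot(q,(0,0,255))
for a in (-1,1):
    q=proj(c,p+R@np.array([.1236,0.002*a,-.0014+.017*a]))[0];print('tip',q.round(1));dot(q,(255,0,255))
x0,y0=190,130
cv2.imwrite('pics/w4m.png',cv2.resize(im[y0:y0+145,x0:x0+195],(780,580),interpolation=cv2.INTER_CUBIC))
```

```text
[0.46111344 0.0530583  0.24227487] [-0.72842513  0.05375597 -3.23989082] [ 0.006 -0.001 -0.015  0.    -0.01   0.008  0.009] 7.15
(-70, 55) [328.4 175.6]
(-70, -55) [218.5 175. ]
(-43, 5.5) [279.5 201.2]
(-43, -5.5) [268.8 201.1]
(3, 5.5) [280.7 242.3]
(3, -5.5) [270.4 242.3]
tip [312.3 177.7]
tip [316.9 215.2]
```

View pics/w4m.png

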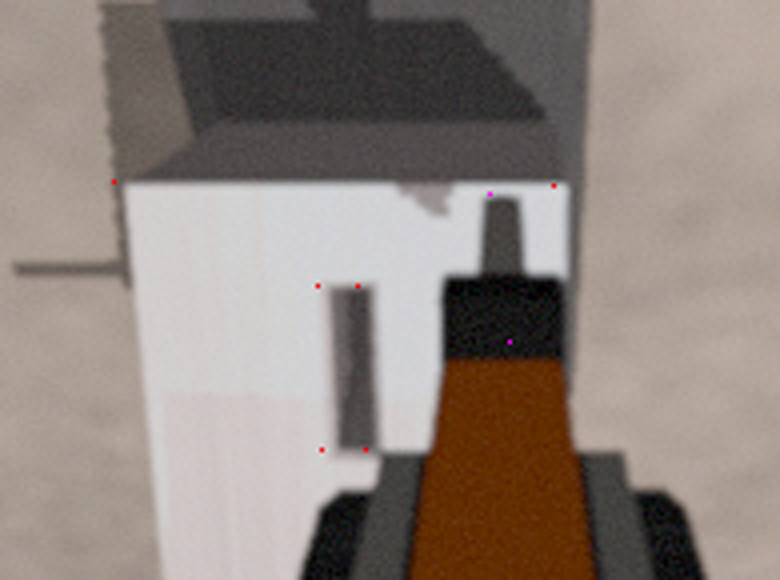

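The slot is now in clear view at (330–373, 285) to (340–380, 452) of the crop, and the blade tip is at (485–520, 198). Relative to the held gauge, the slot lies about 3 mm further toward +y than the model. I'll update the block pose and line up.

```bash
python3 - <<'E'
from blk import *
d=np.load('w4.npz');c=(d['K'],d['d'],d['R'],d['o']);p=d['p'];R=d['Rt']
sh=proj(c,p+R@np.array([.0436,0,-.0005-.024]))[0];ti=proj(c,p+R@np.array([.1236,0,-.0005-.017]))[0]
print('pred crop px shoulder',(sh-[190,130])*4+1.5,'tip',(ti-[190,130])*4+1.5)
m0=W(-20,0,95)
P2=P.copy();P2[3]=.030
R2=Ro.from_euler('zy',[P2[3],-np.pi/6]).as_matrix()
m=m0+R2[:,1]*.0039
P2[:3]=m-R2@np.array([-.02,0,.095]);np.save('blk.npy',P2);print(P2,m)
E
python3 - <<'E'
from blk import *
d=np.load('w4.npz');c=(d['K'],d['d'],d['R'],d['o'])
for x,y in((-70,55),(-70,-55),(-43,0),(3,0)): print((x,y),(proj(c,W(x,y,95))[0]-[190,130])*4+1.5)
e=np.array([0,.001,-.0005])
t=W(-20,0,95+123.6+15)-RI@e
plan(t,RI,3)
E
```

```text
pred crop px shoulder [499.39812204 272.46047772] tip [499.89554833 196.48739381]
[0.6428944  0.01679618 0.04553903 0.03      ] [0.57808168 0.01619627 0.11781594]
(-70, 55) [568.99470111 181.54061629]
(-70, -55) [128.95408671 183.39181208]
(-43, 0) [352.3296287  285.92557865]
(3, 0) [359.26338915 450.71531672]
n 3 dpos [0.307, -0.43, 0.43] rot [-0.011, -0.014, 0.004] dist 0.0613
```

Emit:
{"method": "arm_command", "body": {
  "delta_pos": [
    [0, -0.6, 0.6],
    [0.1, -0.6, 0.6],
    [0.3, -0.1, 0.1],
    [0.3, 0, 0],
    [0, 0, 0],
    [0, 0, 0]
  ],
  "rotation": [
    [-0.01, -0.02, 0],
    [-0.01, -0.02, 0],
    [0, 0, 0],
    [0, 0, 0],
    [0, 0, 0],
    [0, 0, 0]
  ]
}}

```text
clock: 7.8
position: [0.5054, 0.0145, 0.2433]
tool_rot: [-0.03, 1.048, -0.004]
force: [-0.8, 0.6, -2.6]
grip_width: 0.0174
```

```bash
cat > ins.py <<'E'
from blk import *
import sys
h=float(sys.argv[1]);n=int(sys.argv[2])
s,R,p=state();e=np.array([0,.0008,-.0005])
q=RB.T@(p+R@(e+[L,0,0])-W(-20,0,95));print('tip in mouth frame mm',(q*1000).round(1),'F',s['force'].round(1),'Fblk',(RB.T@s['force']).round(1),s['grip_width'].round(4),s['clock'])
plan(W(-20,0,95+123.6+h)-RI@e,RI,n)
E
python3 ins.py 8 1
```

```text
Traceback (most recent call last):
  File "ins.py", line 5, in <module>
    q=RB.T@(p+R@(e+[L,0,0])-W(-20,0,95));print('tip in mouth frame mm',(q*1000).round(1),'F',s['force'].round(1),'Fblk',(RB.T@s['force']).round(1),s['grip_width'].round(4),s['clock'])
                                                                                                                                                   ^^^^^^^^^^^^^^^^^^^^^
AttributeError: 'float' object has no attribute 'round'
```

```bash
sed -i "s/s\['grip_width'\].round(4)/s['grip_width']/" ins.py; python3 ins.py 8 1
```

```text
tip in mouth frame mm [-0.9 -1.2 21.5] F [-0.8  0.6 -2.6] Fblk [-2.   0.6 -1.9] 0.017354668078920492 7.8
n 1 dpos [0.449, 0.032, 0.026] rot [-0.03, -0.007, 0.018] dist 0.0135
```

Emit:
{"method": "arm_command", "body": {
  "delta_pos": [
    [0.45, 0.04, 0.03],
    [0, 0, 0],
    [0, 0, 0]
  ],
  "rotation": [
    [-0.03, 0, 0.02],
    [0, 0, 0],
    [0, 0, 0]
  ]
}}

```text
clock: 8.1
position: [0.5118, 0.0163, 0.2324]
tool_rot: [-0.03, 1.048, 0.001]
force: [0.6, -0.3, -3.0]
grip_width: 0.0172
```

```bash
python3 ins.py -15 2
```

```text
tip in mouth frame mm [-0.8  0.9  8.7] F [ 0.6 -0.3 -3. ] Fblk [-1.  -0.2 -2.9] 0.017212333581348466 8.1
n 2 dpos [0.396, -0.015, 0.011] rot [0.003, -0.006, -0.002] dist 0.0238
```

Emit:
{"method": "arm_command", "body": {
  "delta_pos": [
    [0.3, -0.02, 0.01],
    [0.3, -0.01, 0.01],
    [0.2, 0, 0],
    [0, 0, 0]
  ],
  "rotation": [
    [0, 0, 0],
    [0, 0, 0],
    [0, 0, 0],
    [0, 0, 0]
  ]
}}

```text
clock: 8.5
position: [0.5241, 0.0164, 0.2138]
tool_rot: [-0.03, 1.045, 0.002]
force: [-0.8, 0.6, -4.0]
grip_width: 0.0176
```

```bash
python3 ins.py -45 2
python3 - <<'E'
from blk import *
c,im=grab('wrist','pics/w5.png')
x0,y0=220,130
cv2.imwrite('pics/w5m.png',cv2.resize(im[y0:y0+145,x0:x0+195],(780,580),interpolation=cv2.INTER_CUBIC))
E
```

```text
tip in mouth frame mm [  1.    1.  -13.5] F [-0.8  0.6 -4. ] Fblk [-2.6  0.7 -3.1] 0.01756578874636187 8.5
n 2 dpos [0.525, -0.016, -0.013] rot [0.007, 0.009, -0.003] dist 0.0315
```

Emit:
{"method": "arm_command", "body": {
  "delta_pos": [
    [0.4, -0.02, -0.01],
    [0.4, -0.02, -0.01],
    [0.3, 0, 0],
    [0, 0, 0]
  ],
  "rotation": [
    [0.01, 0.01, 0],
    [0, 0, 0],
    [0, 0, 0],
    [0, 0, 0]
  ]
}}

```text
clock: 8.95
position: [0.5403, 0.0161, 0.1874]
tool_rot: [-0.029, 1.043, 0.003]
force: [0.7, 0.3, -2.5]
grip_width: 0.0174
```

```bash
python3 ins.py -70 2
```

```text
tip in mouth frame mm [  2.2   0.8 -44.5] F [ 0.7  0.3 -2.5] Fblk [-0.6  0.3 -2.5] 0.017430620327756784 8.95
n 2 dpos [0.425, -0.011, -0.028] rot [0.006, 0.022, -0.006] dist 0.0256
```

Emit:
{"method": "arm_command", "body": {
  "delta_pos": [
    [0.35, -0.02, -0.04],
    [0.35, -0.01, -0.03],
    [0.2, 0, 0],
    [0, 0, 0]
  ],
  "rotation": [
    [0.01, 0.04, 0],
    [0, 0, 0],
    [0, 0, 0],
    [0, 0, 0]
  ]
}}

```text
clock: 9.35
position: [0.5519, 0.0157, 0.1654]
tool_rot: [-0.032, 1.045, 0.001]
force: [-0.2, 0.9, -3.8]
grip_width: 0.0174
```

```bash
python3 ins.py -80 1
```

```text
tip in mouth frame mm [  0.9   0.3 -69.3] F [-0.2  0.9 -3.8] Fblk [-2.   1.  -3.2] 0.017406981882222776 9.35
n 1 dpos [0.357, -0.01, -0.02] rot [0.023, 0.023, -0.002] dist 0.0107
```

Next come small rows until contact shows.

Emit:
{"method": "arm_command", "body": {
  "delta_pos": [
    [0.25, -0.01, -0.02],
    [0.12, 0, 0],
    [0.1, 0, 0]
  ],
  "rotation": [
    [0.02, 0.02, 0],
    [0, 0, 0],
    [0, 0, 0]
  ]
}}

```text
clock: 9.65
position: [0.5573, 0.0153, 0.1563]
tool_rot: [-0.034, 1.044, -0.003]
force: [-45.5, -6.5, 62.3]
grip_width: 0.0175
```

```bash
python3 ins.py -82 1
```

```text
tip in mouth frame mm [  1.1  -0.3 -79.9] F [-45.5  -6.5  62.3] Fblk [-8.4 -6.3 76.7] 0.017500796748828405 9.65
n 1 dpos [0.071, 0.005, -0.024] rot [0.017, 0.03, 0.014] dist 0.0023
```

Contact along the slot axis at 79.9 mm depth means the shoulder is seated. I'll relax and then release.

Emit:
{"method": "arm_command", "body": {
  "delta_pos": [
    [-0.03, 0, 0],
    [0, 0, 0]
  ],
  "rotation": [
    [0, 0, 0],
    [0, 0, 0]
  ]
}}

```text
clock: 9.85
position: [0.5564, 0.0153, 0.1589]
tool_rot: [-0.036, 1.042, -0.004]
force: [-0.5, -0.2, -2.9]
grip_width: 0.0171
```

```bash
python3 ins.py -80 1
```

```text
tip in mouth frame mm [  1.9  -0.4 -77.2] F [-0.5 -0.2 -2.9] Fblk [-1.9 -0.1 -2.3] 0.017076256675756345 9.85
n 1 dpos [0.095, 0.004, -0.043] rot [0.025, 0.046, 0.02] dist 0.0031
```

Emit:
{"method": "arm_command", "body": {
  "delta_pos": [
    [0.1, 0, -0.03],
    [0.02, 0, 0]
  ],
  "rotation": [
    [0.02, 0.03, 0.02],
    [0, 0, 0]
  ]
}}

```text
clock: 10.05
position: [0.5573, 0.0153, 0.1565]
tool_rot: [-0.031, 1.044, -0.001]
force: [-19.7, -1.7, 22.2]
grip_width: 0.0175
```

```bash
python3 ins.py -80 1
```

```text
tip in mouth frame mm [  1.1  -0.2 -79.7] F [-19.7  -1.7  22.2] Fblk [-6.  -1.6 29.1] 0.01750404458684933 10.05
n 1 dpos [0.008, 0.005, -0.027] rot [0.01, 0.027, 0.003] dist 0.0008
```

Emit:
{"method": "arm_command", "body": {
  "delta_pos": [
    [0.01, 0, 0],
    [0, 0, 0],
    [0, 0, 0],
    [0, 0, 0],
    [0, 0, 0],
    [0, 0, 0],
    [0, 0, 0]
  ],
  "rotation": [
    [0, 0, 0],
    [0, 0, 0],
    [0, 0, 0],
    [0, 0, 0],
    [0, 0, 0],
    [0, 0, 0],
    [0, 0, 0]
  ],
  "gripper": -0.2
}}

```text
clock: 10.75
position: [0.5584, 0.0154, 0.1565]
tool_rot: [-0.032, 1.044, -0.001]
force: [0.6, 0.3, -0.2]
grip_width: 0.0515
```

Emit:
{"method": "arm_command", "body": {
  "delta_pos": [
    [-0.5, 0, 0],
    [-0.8, 0, 0],
    [-0.9, 0, 0],
    [-0.9, 0, 0],
    [-0.9, 0, 0],
    [-0.9, 0, 0],
    [0, 0, 0]
  ],
  "rotation": [
    [0, 0, 0],
    [0, 0, 0],
    [0, 0, 0],
    [0, 0, 0],
    [0, 0, 0],
    [0, 0, 0],
    [0, 0, 0]
  ]
}}

```text
clock: 11.45
position: [0.4926, 0.0154, 0.2689]
tool_rot: [-0.036, 1.045, -0.005]
force: [-0.4, -0.8, -0.8]
grip_width: 0.0516
```

```bash
python3 ins.py 0 1
python3 - <<'E'
from blk import *
c,im=grab('wrist','pics/w6.png')
np.savez('w6.npz',K=c[0],d=c[1],R=c[2],o=c[3])
c2,s=grab('side','pics/s6.png')
hp=W(64,0,100)
for th in (.35,.4,.45,.5):
    print(th,[((proj(c2,hp+RB@np.array([np.sin(th)*.12,y,np.cos(th)*.12]))[0]-[265,125])*5+2).round(0).tolist() for y in(-.055,.055)],[proj(c,hp+RB@np.array([np.sin(th)*.12,y,np.cos(th)*.12]))[0].round(0).tolist() for y in(-.055,.055)])
print('shoulder corners in wrist for home:',[proj(c,W(-20+a*24,b*9,95+12))[0].round(0).tolist() for a in(-1,1) for b in (-1,1)])
print('hinge side',((proj(c2,W(64,55,100))[0]-[265,125])*5+2).round(0))
crop=lambda im,x,y,w,h,k:cv2.resize(im[y:y+h,x:x+w],None,fx=k,fy=k,interpolation=cv2.INTER_CUBIC)
A=crop(s,265,125,80,120,5)
B=cv2.resize(im[:,140:540],(400,400))
o=np.zeros((600,800,3),np.uint8);o[:,:400]=A;o[:400,400:]=B;cv2.imwrite('pics/v6.png',o)
E
```

```text
tip in mouth frame mm [ 1.2 -0.3 50. ] F [-0.4 -0.8 -0.8] Fblk [-0.8 -0.8 -0.5] 0.05157751034549168 11.45
n 1 dpos [1.666, 0.004, -0.035] rot [0.017, 0.016, 0.026] dist 0.05
0.35 [[186.0, 77.0], [128.0, 204.0]] [[246.0, 372.0], [385.0, 372.0]]
0.4 [[174.0, 74.0], [116.0, 201.0]] [[248.0, 375.0], [384.0, 375.0]]
0.45 [[162.0, 72.0], [103.0, 199.0]] [[249.0, 377.0], [382.0, 377.0]]
0.5 [[150.0, 70.0], [90.0, 196.0]] [[250.0, 379.0], [381.0, 379.0]]
shoulder corners in wrist for home: [[307.0, 161.0], [325.0, 162.0], [307.0, 209.0], [325.0, 209.0]]
hinge side [ 97. 398.]
```

View pics/v6.png

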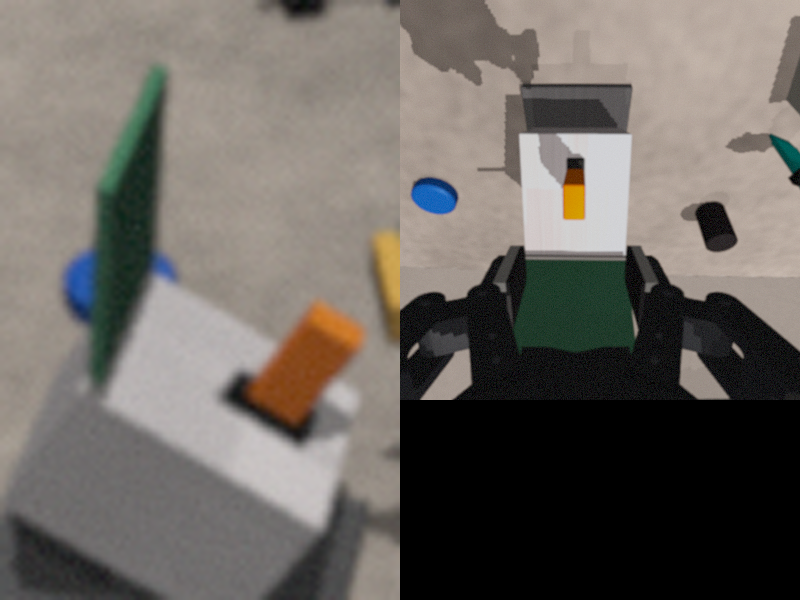

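The gauge is seated, with its shoulder flush on the face at (270,410) of the side crop. The shade edge at (163,68)–(105,190) gives about 0.45 rad. I'll pinch its upper edge and fold it about the hinge.

```bash
cat > sh.py <<'E'
from blk import *
import sys
def sh(th,r,sg):
    d=RB@np.array([np.sin(th),0,np.cos(th)]);n=RB@np.array([np.cos(th),0,-np.sin(th)])
    return W(64,0,100)+d*r, tool(-d,sg*n)
def where():
    s,R,p=state();q=RB.T@(p-W(64,0,100));a=RB.T@(-R[:,0])
    print('pos-from-hinge r %.1f ang %.3f y %.1f | tool ang %.3f lean %.3f'%(np.hypot(q[0],q[2])*1e3,np.arctan2(q[0],q[2]),q[1]*1e3,np.arctan2(a[0],a[2]),a[1]),'F',(RB.T@s['force']).round(1),'w %.4f'%s['grip_width'],'t',s['clock'])
E
python3 - <<'E'
from sh import *
print(state()[0]['qpos'].round(2));where()
for sg in (1,-1):
    plan(*sh(.45,.168,sg))
E
```

```text
[ 0.27  0.11 -0.52  2.29  0.64  0.3   0.79]
pos-from-hinge r 186.1 ang -0.463 y -1.4 | tool ang -0.000 lean 0.003 F [-0.6 -0.3 -0.1] w 0.0511 t 11.55
n 17 dpos [-0.035, 0.23, 0.252] rot [0.866, 0.2, -0.197] dist 0.1569
n 17 dpos [-0.034, -0.226, 0.256] rot [-0.866, 0.197, 0.2] dist 0.1569
```

Emit:
{"method": "arm_command", "body": {
  "delta_pos": [
    [-0.1, 0.23, 0.25],
    [-0.1, 0.23, 0.25],
    [-0.03, 0.23, 0.25],
    [-0.03, 0.23, 0.25],
    [-0.03, 0.23, 0.25],
    [-0.03, 0.23, 0.25],
    [-0.03, 0.23, 0.25],
    [-0.03, 0.23, 0.25],
    [-0.03, 0.23, 0.25],
    [-0.03, 0.23, 0.25]
  ],
  "rotation": [
    [0.87, 0.2, -0.2],
    [0.87, 0.2, -0.2],
    [0.87, 0.2, -0.2],
    [0.87, 0.2, -0.2],
    [0.87, 0.2, -0.2],
    [0.87, 0.2, -0.2],
    [0.87, 0.2, -0.2],
    [0.87, 0.2, -0.2],
    [0.87, 0.2, -0.2],
    [0.87, 0.2, -0.2]
  ]
}}

```text
clock: 12.55
position: [0.5788, 0.0465, 0.3019]
tool_rot: [0.479, 1.305, -0.472]
force: [0.6, 0.2, -0.3]
grip_width: 0.0514
```

Run:
```python
from sh import *
print(state()[0]['qpos'].round(2));where()
plan(*sh(.45,.168,1))
```

```text
[ 0.06  0.32 -0.43  1.82  0.42  0.89  0.03]
pos-from-hinge r 154.3 ang 0.062 y 27.5 | tool ang 0.289 lean 0.111 F [ 0.4  0.2 -0.6] w 0.0514 t 12.55
n 7 dpos [-0.086, 0.228, 0.23] rot [0.811, 0.213, -0.167] dist 0.0693
```

Emit:
{"method": "arm_command", "body": {
  "delta_pos": [
    [-0.12, 0.23, 0.23],
    [-0.1, 0.23, 0.23],
    [-0.09, 0.23, 0.23],
    [-0.09, 0.23, 0.23],
    [-0.09, 0.23, 0.23],
    [-0.09, 0.23, 0.23],
    [-0.08, 0.23, 0.23],
    [0, 0, 0]
  ],
  "rotation": [
    [0.81, 0.21, -0.17],
    [0.81, 0.21, -0.17],
    [0.81, 0.21, -0.17],
    [0.81, 0.21, -0.17],
    [0.81, 0.21, -0.17],
    [0.81, 0.21, -0.17],
    [0.81, 0.21, -0.17],
    [0, 0, 0]
  ]
}}

```text
clock: 13.35
position: [0.6436, 0.0147, 0.3197]
tool_rot: [0.968, 1.498, -0.614]
force: [-0.8, 0.1, -0.8]
grip_width: 0.0512
```

Run:
```python
from sh import *
where();plan(*sh(.45,.135,1),2)
```

```text
pos-from-hinge r 155.6 ang 0.493 y -6.3 | tool ang 0.465 lean 0.028 F [-1.1  0.1 -0.3] w 0.0512 t 13.35
n 2 dpos [0.339, -0.109, -0.109] rot [-0.173, 0.137, 0.07] dist 0.0224
```

Emit:
{"method": "arm_command", "body": {
  "delta_pos": [
    [0.1, -0.13, -0.13],
    [0.3, -0.12, -0.1],
    [0, 0, 0]
  ],
  "rotation": [
    [-0.18, 0.14, 0.07],
    [-0.18, 0.14, 0.07],
    [0, 0, 0]
  ]
}}

```text
clock: 13.65
position: [0.6357, 0.0225, 0.3024]
tool_rot: [1.304, 1.496, -0.229]
force: [1.0, -0.2, -0.9]
grip_width: 0.0512
```

Run:
```python
from sh import *
where();plan(*sh(.45,.103,1),2)
c,im=grab('wrist','pics/w7.png')
for th in (.4,.45,.5):
    print(th,[proj(c,W(64,0,100)+RB@np.array([np.sin(th)*.12,y,np.cos(th)*.12]))[0].round(0).tolist() for y in(-.055,.055)])
cv2.imwrite('pics/w7m.png',im)
```

```text
pos-from-hinge r 138.9 ang 0.433 y 2.0 | tool ang 0.451 lean 0.004 F [ 0.5 -0.2 -1.3] w 0.0512 t 13.65
n 2 dpos [0.598, 0.04, 0.032] rot [0.054, 0.018, 0.007] dist 0.036
0.4 [[309.0, 339.0], [310.0, 156.0]]
0.45 [[318.0, 339.0], [322.0, 157.0]]
0.5 [[328.0, 339.0], [334.0, 157.0]]
```

View pics/w7m.png

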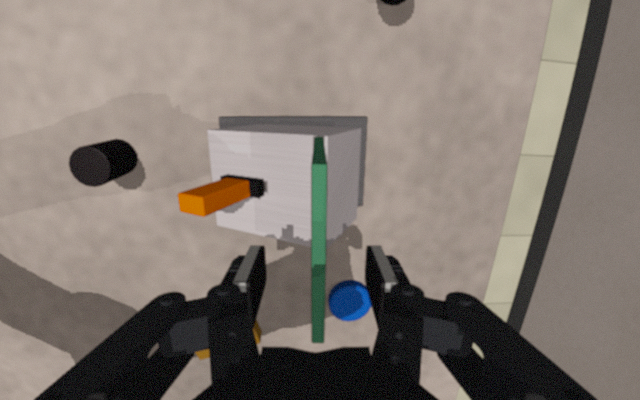

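The panel edge is at column 319, centred between the jaws (about 250 and 380). The shade angle is about 0.44. I'll descend and pinch.

Emit:
{"method": "arm_command", "body": {
  "delta_pos": [
    [0.6, 0.04, 0.03],
    [0.6, 0.04, 0.03],
    [0, 0, 0],
    [0, 0, 0]
  ],
  "rotation": [
    [0.05, 0.02, 0],
    [0.05, 0.02, 0],
    [0, 0, 0],
    [0, 0, 0]
  ]
}}

```text
clock: 14.1
position: [0.6413, 0.0213, 0.2682]
tool_rot: [1.332, 1.493, -0.208]
force: [-0.6, -0.5, 0.4]
grip_width: 0.0513
```

Run:
```python
from sh import *
where();plan(*sh(.44,.103,1),1)
```

```text
pos-from-hinge r 104.3 ang 0.457 y 1.2 | tool ang 0.448 lean 0.003 F [-0.3 -0.4  0.6] w 0.0513 t 14.1
n 1 dpos [0.044, -0.059, 0.039] rot [0.043, 0.029, 0.076] dist 0.0025
```

Emit:
{"method": "arm_command", "body": {
  "delta_pos": [
    [0, -0.05, 0],
    [0, 0, 0],
    [0, 0, 0],
    [0, 0, 0],
    [0, 0, 0],
    [0, 0, 0],
    [0, 0, 0]
  ],
  "rotation": [
    [0, 0, 0.06],
    [0, 0, 0],
    [0, 0, 0],
    [0, 0, 0],
    [0, 0, 0],
    [0, 0, 0],
    [0, 0, 0]
  ],
  "gripper": 1,
  "grip_force": 25
}}

```text
clock: 14.8
position: [0.6398, 0.0217, 0.2705]
tool_rot: [1.346, 1.484, -0.192]
force: [-0.7, -0.3, -2.8]
grip_width: 0.0073
```

Run:
```python
from sh import *
where()
print(state()[0]['qpos'].round(2))
q,R=sh(.22,.103,1);plan(q,R,8)
```

```text
pos-from-hinge r 106.7 ang 0.445 y 1.6 | tool ang 0.439 lean 0.004 F [-2.  -0.2 -2. ] w 0.0073 t 14.8
[ 0.09  0.5  -0.34  1.59  0.23  1.01 -0.28]
n 8 dpos [0.016, -0.098, 0.006] rot [0.008, 0.004, 0.261] dist 0.0238
```

Emit:
{"method": "arm_command", "body": {
  "delta_pos": [
    [0, -0.1, 0],
    [0, -0.1, 0],
    [0, -0.1, 0],
    [0, -0.1, 0],
    [0, -0.1, 0],
    [0, -0.1, 0],
    [0, -0.1, 0],
    [0, -0.1, 0]
  ],
  "rotation": [
    [0, 0, 0.26],
    [0, 0, 0.26],
    [0, 0, 0.26],
    [0, 0, 0.26],
    [0, 0, 0.26],
    [0, 0, 0.26],
    [0, 0, 0.26],
    [0, 0, 0.26]
  ]
}}

```text
clock: 15.6
position: [0.6164, 0.0209, 0.2659]
tool_rot: [1.512, 1.26, -0.025]
force: [5.1, -0.6, -8.4]
grip_width: 0.0074
```

Run:
```python
from sh import *
where()
q,R=sh(0,.106,1);plan(q,R,10)
```

```text
pos-from-hinge r 106.7 ang 0.220 y 1.5 | tool ang 0.213 lean 0.001 F [ 0.3 -0.6 -9.8] w 0.0074 t 15.6
n 10 dpos [0.003, -0.078, 0.005] rot [0.005, 0.001, 0.203] dist 0.0234
```

Emit:
{"method": "arm_command", "body": {
  "delta_pos": [
    [0, -0.08, 0],
    [0, -0.08, 0],
    [0, -0.08, 0],
    [0, -0.08, 0],
    [0, -0.08, 0],
    [0, -0.08, 0],
    [0, -0.08, 0],
    [0, -0.08, 0],
    [0, -0.08, 0],
    [0, -0.08, 0]
  ],
  "rotation": [
    [0, 0, 0.2],
    [0, 0, 0.2],
    [0, 0, 0.2],
    [0, 0, 0.2],
    [0, 0, 0.2],
    [0, 0, 0.2],
    [0, 0, 0.2],
    [0, 0, 0.2],
    [0, 0, 0.2],
    [0, 0, 0.2]
  ]
}}

```text
clock: 16.6
position: [0.5952, 0.0202, 0.2565]
tool_rot: [1.541, 1.039, 0.004]
force: [7.1, -1.1, -8.9]
grip_width: 0.0077
```

Run:
```python
from sh import *
where()
q,R=sh(0,.106,1);plan(q,R,2)
```

```text
pos-from-hinge r 106.6 ang 0.003 y 1.5 | tool ang -0.009 lean -0.002 F [  1.7  -1.1 -11.3] w 0.0077 t 16.6
n 2 dpos [0.009, -0.005, 0.024] rot [0.014, -0.008, -0.041] dist 0.0016
```

Emit:
{"method": "arm_command", "body": {
  "delta_pos": [
    [0.02, 0, 0],
    [0, 0, 0]
  ],
  "rotation": [
    [0, 0, 0],
    [0, 0, 0]
  ]
}}

```text
clock: 16.8
position: [0.5952, 0.0202, 0.2565]
tool_rot: [1.54, 1.038, 0.003]
force: [5.9, -0.5, -8.4]
grip_width: 0.0072
```

```bash
python3 -c "
from sh import *
where()"
```

```text
pos-from-hinge r 106.5 ang 0.002 y 1.4 | tool ang -0.009 lean -0.001 F [  0.9  -0.5 -10.2] w 0.0072 t 16.8
```

Emit:
{"method": "arm_command", "body": {
  "delta_pos": [
    [0, 0, 0],
    [0, 0, 0],
    [0, 0, 0],
    [0, 0, 0],
    [0, 0, 0]
  ],
  "rotation": [
    [0, 0, 0],
    [0, 0, 0],
    [0, 0, 0],
    [0, 0, 0],
    [0, 0, 0]
  ],
  "gripper": -0.1
}}

```text
clock: 17.3
position: [0.5962, 0.0203, 0.2575]
tool_rot: [1.541, 1.037, 0.003]
force: [1.1, -0.2, 0.1]
grip_width: 0.0467
```

Emit:
{"method": "arm_command", "body": {
  "delta_pos": [
    [-0.4, 0, 0],
    [-0.7, 0, 0],
    [-0.8, 0, 0],
    [-0.8, 0, 0],
    [-0.8, 0, 0],
    [-0.6, 0, 0],
    [0, 0, 0]
  ],
  "rotation": [
    [0, 0, 0],
    [0, 0, 0],
    [0, 0, 0],
    [0, 0, 0],
    [0, 0, 0],
    [0, 0, 0],
    [0, 0, 0]
  ]
}}

```text
clock: 18.0
position: [0.5283, 0.0215, 0.3708]
tool_rot: [1.54, 1.037, 0.006]
force: [1.1, -0.7, 0.6]
grip_width: 0.047
```

Run:
```python
from sh import *
where()
c,im=grab('wrist','pics/w8.png');c2,s=grab('side','pics/s8.png');grab('top','pics/t8.png')
hp=W(64,0,100)
for th in (-.06,0,.06):
    f=lambda c:[proj(c,hp+RB@np.array([np.sin(th)*.12,y,np.cos(th)*.12]))[0] for y in(-.055,.055)]
    print(th,'side',[((q-[265,125])*5+2).round(0).tolist() for q in f(c2)],'wrist',[q.round(0).tolist() for q in f(c)])
crop=lambda im,x,y,w,h,k:cv2.resize(im[y:y+h,x:x+w],None,fx=k,fy=k,interpolation=cv2.INTER_CUBIC)
o=np.zeros((600,800,3),np.uint8);o[:,:400]=crop(s,265,125,80,120,5);o[:400,400:]=im[:,120:520];o[400:,400:]=cv2.resize(cv2.imread('pics/t8.png')[85:285,120:520],(400,200));cv2.imwrite('pics/v8.png',o)
```

```text
pos-from-hinge r 238.9 ang -0.002 y 2.8 | tool ang -0.010 lean -0.003 F [ 1.2 -0.7  0. ] w 0.0470 t 18.0
-0.06 side [[277.0, 118.0], [227.0, 249.0]] wrist [[307.0, 261.0], [306.0, 139.0]]
0 side [[264.0, 110.0], [214.0, 240.0]] wrist [[314.0, 261.0], [315.0, 139.0]]
0.06 side [[252.0, 103.0], [200.0, 233.0]] wrist [[322.0, 261.0], [324.0, 139.0]]
```

View pics/v8.png

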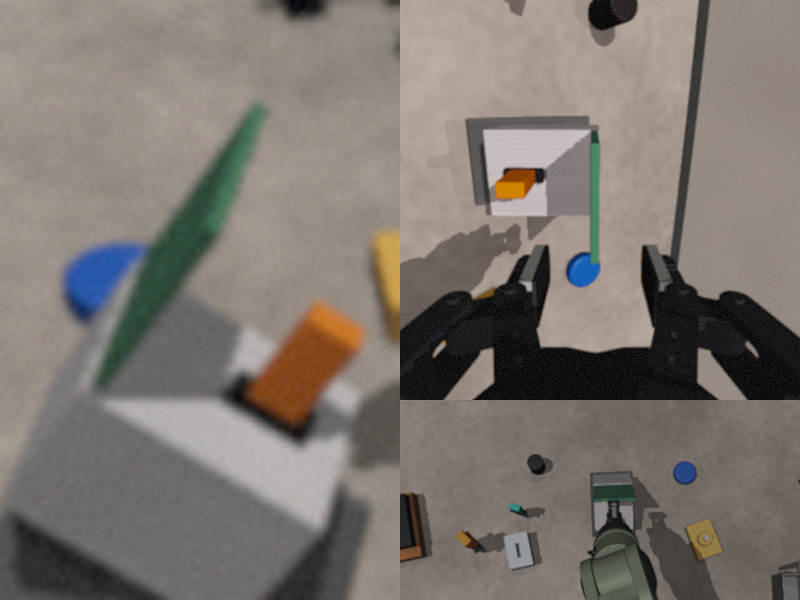

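The side view shows the shade edge at (263,107)–(215,232), against (264,110)–(214,240) predicted for angle 0. The wrist view puts it at column 315, against 314–315. The gauge is unmoved at (310,370), its shoulder flush. Brass base, cores and cap are in place and the gripper is clear.

```bash
python3 -c "
from h import *
print(bot.job_done())"
```

```text
the job is handed in; nothing more can be done
None
```

The job is handed in: the gauge is home in the slot and released, and the green shade was then folded to square with the sloping top. It took about 18 s of the 64 s.

- **Gauge:** I took the smaller orange one from the white stand and slid it in until the shoulder met the slot mouth. Contact came at 79.9 mm of the 80 mm blade, at about 77 N, well above what seating needed but under the 120 N wrist limit. After release it stood flush and stayed at the same pixels while the shade was moved.
- **Shade:** I pinched its upper edge and swung it about the hinge from about 0.44 rad to 0. At the end of the fold the tool angle read −0.009 rad and the position-based angle 0.002 rad. The wrist picture also matches angle 0, to within about 0.02 rad.
- **Bystanders:** the brass base, both cores and the lens cap look unmoved by eye; I did not measure them again.
- **Disagreements:** the first fit of the rest from the fixed cameras was about 3–4 mm off sideways. The wrist camera showed this and I corrected it before inserting. In the side view the shade edge sits up to 8 enlarged pixels (about 1.6 camera pixels) from the prediction. The same offset was there before folding, so I read it as camera calibration.

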